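# Put the gauged valve bar away in its slide-lid case

### The job

The aluminium valve bar on the gauge stand has been measured: swing the orange-tipped lever on the stand's head fully up to raise the foot, and only then take the bar out from under it. Lay the bar gently (do not drop it) flat in the open pocket of the red case, brass-plug side up as it is now, and slide the steel cover fully shut over it. Leave the lever up, and leave the tape roll, the oil bottle and the screwdriver where they are.

Things in the scene. Friction and masses are not known exactly. Their poses are not given: they have to be found in the camera images.
- stand: Gauge stand, fixed: blue base plate 260 x 150 x 20 mm, steel column (radius 16, top 260 mm up) at x = +100 mm, white head spanning x +25..+130, y -30..+30, height 115..175 mm, with a round dial on its front reaching to x = +14 mm. Origin: centre of the base's underside; +x runs from the robot side (front) to the column; z up.
- lever (a joint): Lift lever on the +y side of the stand's head, rad: 0 = down (it points to the stand's -x, 0.35 rad below level, foot lowered), 1.70 = fully up (nearly upright, 1.35 rad above level, foot raised 25 mm). It is stiff and stays where it is left (about 1.5 N at the tip).
- lever_hinge (a point): Pivot of the lever: on the stand at x = +60, y = +55, z = 150 mm; the axis is the stand's y.
- lever_grip (a point): Centre of the lever's orange tip, a cylinder 20 mm in diameter and 24 mm long lying along the stand's y, 110 mm from the pivot on a 9 mm steel rod; free all round; pinch it by its two flat ends.
- foot_pad (a point): Centre of the underside of the foot, a rubber disc 22 mm across hanging under the head at stand x = +46, y = 0; 51 mm above the bench with the lever at 0 (1 mm over the bar's top), 76 mm with the lever fully up.
- bar: Loose aluminium valve bar 160 (x) x 32 (y) x 30 mm (z), about 0.35 kg, flush brass plugs on top. Origin: centre of its underside. It lies on the base plate along the stand's x, its +x end under the foot, its -x end sticking out towards the robot; grip it across its width about 30 mm on the -x side of its centre, clear of the head.
- case: Red slide-lid case, fixed, 200 (x) x 236 (y) x 46 mm, with 9 mm higher guide rails along both x ends. The -y part holds the open pocket, the +y part is a closed deck on which the open cover rests. Origin: centre of the underside.
- pocket (a point): Centre of the pocket's floor (case x = 0, y = -60, z = 8 mm). The pocket is 180 mm along the case's x, 96 mm along y and 38 mm deep; the bar lies in it along x.
- cover (a joint): Flat steel cover 188 x 106 x 5 mm that slides along the case's y, m: 0 = fully shut over the pocket, 0.118 = fully open; friction about 2 N. Its underside is 47 mm above the bench.
- cover_grip (a point): Centre of the black rib on top of the cover: 70 mm along the case's x, 14 mm thick in y, 26 mm high, its centre 13 mm over the cover's top and 65 mm above the bench; at the cover's middle, so it is over the pocket's middle when shut.
- tape: Black tape roll lying flat, 90 mm across, 45 mm high; origin under its centre. Bystander.
- oiler: Orange oil bottle, 48 mm across, 130 mm high; origin under its centre. Bystander.
- screwdriver: Screwdriver 180 mm long lying on the bench along its x. Bystander.
Things that resemble listed ones, but are neither listed nor needed, are in the scene too. There is more than one size of the bar; the job needs the largest.

How it is judged:
By the outcome, as a careful person would: the job done as asked, in the order asked, and still so for the second after the job is handed in, with the robot touching nothing.
It also fails if it takes over 64 s, if anything falls off the work surface, if the arm or the gripper's body presses on something with over 40 N, if the wrist force passes 120 N, or if a joint passes its speed limit or range.

### The arm

A 6-joint arm with a two-finger parallel gripper is mounted at the origin on the work surface. World frame = base frame: x ahead of the robot, y to its left, z up, the work surface at z = 0. Lengths are in m, angles in degrees, forces in N, time in s.
With the tool pointing down it reaches from about 0.425 to 0.95 m from the base axis. Payload 14.7 kg.
Tool frame: the origin (TCP) lies at the very end of the fingers, on their centre line; the grasp point (between the pads) lies arm.grip_point_offset behind it (arm.grip_point_offset is the distance from the TCP to the grasp point, in m); z points along the fingers, y is the line along which they close (so a half turn about z gives the same grasp; the last joint's range is limited). The gripper opens to 85 mm and grips with 20 to 120 N. Pads are 22 mm wide; open, the fingers measure 114 mm over their backs; the gripper's body (76 mm by 85 mm) begins 54 mm behind the grasp point. The pads swing forward as they close: fully open they stand 13 mm farther back than shut.
Start: joints at [61.788, 27.513, 91.461, -0, 61.026, -2.67], TCP at [0.28, 0.586, 0.231] pointing down, gripper open.
Joint ranges: [-157.49, 157.49], [-46.99, 117.5], [13.45, 153.17], [-89.5, 269.5], [5.16, 153.95], [-167.48, 167.48]. Speed limits (degrees/s): [108.29, 108.29, 136.94, 172.46, 172.46, 172.46].

### API

Orientations are given as a 3x3 rotation matrix whose columns are the frame's x, y, z axes.
In Python, from workcell import arm gives the robot as it stands.
- The arm moves only by the tool apply_moves, never from a script. Its argument "steps" is a list of rows, each an object with "delta_pos": the shift along the world's x, y, z in mm, a list of three; "dr": the turn, a rotation vector about the world's x, y, z in degrees, a list of three. A call has 1 to 10 rows; each row shifts and turns the commanded pose from where the row before left it; what a row does not reach is not made up. A row lasts 1/12 s, in which the tool goes at most 41.7 mm and 7.16 degrees, less where a joint would pass 70% of its speed; a pose out of reach is approached as far as the arm can. A call with a gripper value outside its range is refused whole. "gripper" is the opening, from -1 (shut) to 1 (fully open), set as the call begins (left out, the last holds). The fingers move at their own pace and stop on an object; "newtons" is the grip in N (left out, the last holds). Time passes only in rows, so rows that do not move let the fingers close. It gives the time, the measured TCP pose, the force, the opening and the grip force at its end, in the units of the state.
- arm.observe(): the state, without advancing time (a new reading comes with each control period).
- arm.get_image(name): name is "side" or "top"; returns a dict with "image" (480x640x3 uint8, red, green, blue), "fx", "fy", "cx", "cy" (pixels), "R" (3x3) and "t" (3): a world point X has camera coordinates R X + t. Camera axes: x right, y down, z forward; pixel columns grow to the right and rows downward; lengths in m; the calibration is good to about 2 mm. A picture is of the moment at which its call begins. There is no depth.
- arm.finish_job(): hands the job in; it is judged then, once.
The state is a dict: "time_s": time; "joint_positions": joint angles; "joint_vel": joint speeds; "tau": joint torques, N m; "eef_pos": TCP position; "tcp_rot": TCP orientation; "contact_force": force on the tool from outside, world axes, zero at the start; "wrist_torque": the same for the moment, N m; "gripper_width": opening from 0.0 (shut) to 1.0 (fully open); "grasp_force": force on a finger pad.
Only numpy, scipy, OpenCV 4.12 (cv2) and the standard library are available. Lean on these libraries where they do the work, as an engineer would, in place of code of your own. Each camera call takes 0.05 s, during which the arm holds its last target. There are 200 camera calls.

## Working session

There is one attempt and no reset: what is moved stays moved. The work goes in short steps, Python scripts to look and compute and a tool call to move; the robot and the scene stay as the last step left them, time stands still between calls to the robot, and variables do not carry over. Pictures are saved under pics/ and viewed, at most 10 in all, crops included, and the job is handed in when it is done.

Besides the shell and the picture viewer there is one more tool, called by a JSON object that holds its "fn" and its "kwargs". apply_moves: Moves the arm, as the interface text tells. Its arguments: {"type":"object","properties":{"steps":{"type":"array"},"gripper":{"type":"number"},"newtons":{"type":"number"}},"required":["steps"]}

```bash
mkdir -p pics
python3 - <<'E'
from workcell import arm
import cv2,json,numpy as np
s=arm.observe();print({k:np.round(v,3).tolist() for k,v in s.items()},arm.grip_point_offset)
for n in("side","top"):
    d=arm.get_image(n);cv2.imwrite(f"pics/{n}0.png",d["image"][:,:,::-1])
    print(n,d["fx"],d["fy"],d["cx"],d["cy"],np.round(d["R"],4).tolist(),np.round(d["t"],4).tolist())
E
```

```text
{'time_s': 0.0, 'joint_positions': [61.789, 27.549, 91.495, 0.0, 61.025, -2.67], 'joint_vel': [-0.006, 0.028, -0.031, -0.036, 0.088, 0.001], 'tau': [0.004, -95.065, -43.018, -0.0, 0.012, -0.0], 'eef_pos': [0.28, 0.586, 0.231], 'tcp_rot': [[-0.902, 0.431, -0.001], [0.431, 0.902, -0.001], [0.0, -0.001, -1.0]], 'contact_force': [-0.217, -0.508, -0.498], 'wrist_torque': [0.003, -0.014, 0.02], 'grasp_force': 0.0, 'gripper_width': 0.999} 0.0187
side 498.68569740055545 498.68569740055545 316.3342219771706 245.4800786745144 [[0.7548, -0.6559, 0.0052], [-0.4183, -0.4875, -0.7664], [0.5052, 0.5763, -0.6423]] [-0.4356, 0.3244, 1.1255]
top 611.9730835737405 611.9730835737405 320.72691094454495 236.6979241669704 [[0.0164, -0.9999, -0.0011], [-0.9976, -0.0163, -0.0679], [0.0679, 0.0022, -0.9977]] [-0.0376, 0.5704, 1.6108]
```

View pics/top0.png

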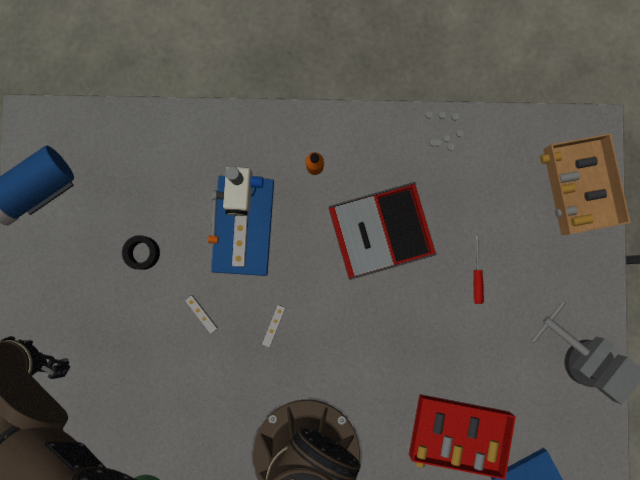

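View pics/side0.png

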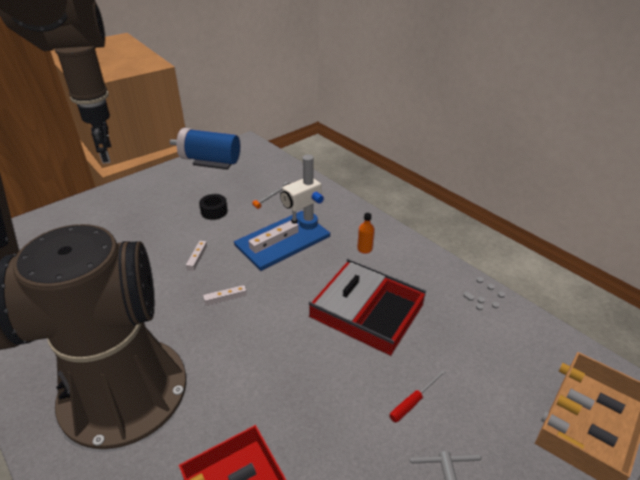

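Top view: the stand's base is at about (243,225), with the orange lever tip at (212,239). The case is at (382,231), its cover on the left deck and the open pocket on the right.
Candidates for the bar: (239,242) on the stand and the largest, loose small bars at (200,314) and (273,326). I choose the one on the stand. Case lookalike: the red bin at (463,437). Orange lookalike: the oiler at (314,163).

```bash
cat > h.py <<'E'
from workcell import arm
import cv2,numpy as np
def cast(d,uv,z):
    uv=np.atleast_2d(uv).astype(float);R,t=np.array(d["R"]),np.array(d["t"])
    r=np.c_[(uv[:,0]-d["cx"])/d["fx"],(uv[:,1]-d["cy"])/d["fy"],np.ones(len(uv))]@R
    c=-R.T@t; return c+r*((z-c[2])/r[:,2])[:,None]
def proj(d,X):
    q=np.atleast_2d(X)@np.array(d["R"]).T+np.array(d["t"]);return q[:,:2]/q[:,2:]*d["fx"]+[d["cx"],d["cy"]]
def tri(ds,uvs):
    A=[];b=[]
    for d,(u,v) in zip(ds,uvs):
        R,t=np.array(d["R"]),np.array(d["t"])
        for n,c,i in((u,d["cx"],0),(v,d["cy"],1)):
            k=(n-c)/d["fx"];A.append(R[i]-k*R[2]);b.append(k*t[2]-t[i])
    x,r,*_=np.linalg.lstsq(np.array(A),np.array(b),rcond=None);return x,r
def mask(d,lo,hi,box):
    m=cv2.inRange(cv2.cvtColor(d["image"],cv2.COLOR_RGB2HSV),lo,hi);z=np.zeros_like(m);a,b,c,e=box;z[b:e,a:c]=m[b:e,a:c];return z
def big(m):
    return max(cv2.findContours(m,cv2.RETR_EXTERNAL,cv2.CHAIN_APPROX_NONE)[0],key=cv2.contourArea)
def cen(m):
    y,x=np.nonzero(m);return x.mean(),y.mean()
E
python3 - <<'E'
from h import *
T=arm.get_image("top");S=arm.get_image("side")
np.set_printoptions(precision=4,suppress=True)
def rect(name,m,z):
    c=big(m)[:,0]; X=cast(T,c,z)[:,:2]; r=cv2.minAreaRect((X*1000).astype(np.float32));print(name,r,len(c));print(cv2.boxPoints(r))
rect("base",mask(T,(100,120,40),(125,255,255),(195,160,290,290)),.02)
m=mask(T,(0,120,60),(8,255,255),(320,170,445,290));rect("case",cv2.morphologyEx(m,cv2.MORPH_CLOSE,np.ones((3,3))),.05)
m=mask(T,(0,0,120),(179,60,255),(225,214,255,275));rect("bar",m,.05)
a=mask(T,(5,150,120),(20,255,255),(200,228,222,250));b=mask(S,(3,150,100),(20,255,255),(245,190,268,215))
print("tip",cen(a),cen(b),tri((T,S),(cen(a),cen(b))))
r1=mask(T,(0,0,0),(179,255,70),(352,215,375,255));rect("rib",r1,.078)
m=mask(T,(0,0,100),(179,60,255),(325,185,395,280));rect("cover",m,.052)
v=cv2.resize(T["image"][140:300,190:450],None,fx=3,fy=3,interpolation=2);cv2.imwrite("pics/crop.png",v[:,:,::-1])
E
```

```text
base ((600.8449096679688, 181.0432891845703), (148.8198699951172, 262.5891418457031), 87.16165161132812) 428
[[466.0268 113.2261]
 [728.2938 100.2232]
 [735.6631 248.8605]
 [473.3961 261.8634]]
case ((606.1973876953125, -245.97091674804688), (190.08438110351562, 113.24752044677734), 16.957355499267578) 218
[[ 498.7725 -219.529 ]
 [ 531.8023 -327.8528]
 [ 713.6223 -272.4128]
 [ 680.5925 -164.0891]]
bar ((555.6396484375, 185.6509552001953), (30.305646896362305, 129.68328857421875), 87.92719268798828) 117
[[490.2924 172.8533]
 [619.8907 168.1628]
 [620.9869 198.4486]
 [491.3885 203.1392]]
tip (np.float64(212.0), np.float64(238.72222222222223)) (np.float64(256.30232558139534), np.float64(203.8372093023256)) (array([0.5539, 0.2422, 0.1264]), array([0.]))
rib ((573.597900390625, -139.4348907470703), (69.2197265625, 15.201916694641113), 16.573484420776367) 58
[[ 538.2578 -142.022 ]
 [ 542.5941 -156.5923]
 [ 608.938  -136.8478]
 [ 604.6017 -122.2774]]
cover ((574.3564453125, -139.56204223632812), (186.998291015625, 104.86611938476562), 16.841384887695312) 210
[[ 469.6763 -116.4667]
 [ 500.0585 -216.8351]
 [ 679.0366 -162.6574]
 [ 648.6544  -62.2889]]
```

View pics/crop.png

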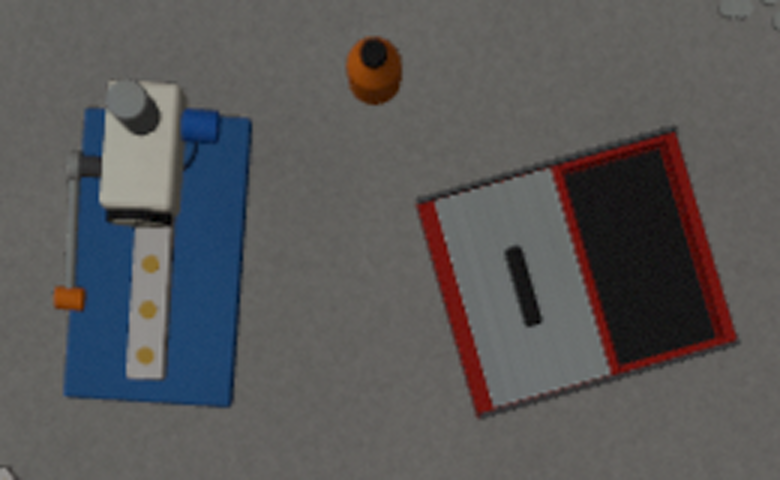

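The crop confirms the choice. The three-plug bar on the blue stand is the longest, the lever tip is at crop (69,298), and the case has its cover open and the rib at (523,286). The triangulated tip height (126 mm) disagrees with the expected 112 mm, so I'm checking the masks by reprojection.

Run:
```python
from h import *
np.set_printoptions(precision=4,suppress=True)
T=arm.get_image("top");S=arm.get_image("side")
def st(p,o=(.6008,.181),yaw=-2.6):
    a=np.deg2rad(yaw);c,s=np.cos(a),np.sin(a);return np.array([o[0]+c*p[0]-s*p[1],o[1]+s*p[0]+c*p[1],p[2]])
P={"tip":(-.0433,.055,.1123),"hinge":(.06,.055,.15),"coltop":(.1,0,.26),"b--":(-.13,-.075,.02),"b-+":(-.13,.075,.02),"b+-":(.13,-.075,.02)}
for k,p in P.items(): print(k,st(p),proj(T,st(p)),proj(S,st(p)))
a=mask(T,(3,130,60),(22,255,255),(200,228,222,250));b=mask(S,(0,130,50),(22,255,255),(245,190,268,215))
for m in(a,b): print(cv2.boundingRect(m),cen(m))
m=mask(T,(0,0,0),(179,120,60),(375,185,440,265));c=big(m)[:,0];
for z in(.008,.046): print("pocket",z,cv2.minAreaRect((cast(T,c,z)[:,:2]*1000).astype(np.float32)))
for n,d,b in(("t",T,(190,150,290,290)),("s",S,(230,140,340,275))):
    v=cv2.resize(d["image"][b[1]:b[3],b[0]:b[2]],None,fx=4,fy=4);
    for p in P.values():
        q=(proj(d,st(p))[0]-b[:2])*4+2; cv2.drawMarker(v,(int(q[0]),int(q[1])),(0,255,0),cv2.MARKER_CROSS,12)
    cv2.imwrite(f"pics/chk_{n}.png",v[:,:,::-1])
l,r=cv2.imread("pics/chk_t.png"),cv2.imread("pics/chk_s.png");h=max(l.shape[0],r.shape[0])
p=lambda i:cv2.copyMakeBorder(i,0,h-i.shape[0],0,0,cv2.BORDER_CONSTANT);w=np.hstack([p(l),p(r)]);print(w.shape);w=cv2.resize(w,(800,int(h*800/w.shape[1])));cv2.imwrite("pics/chk.png",w)
```

```text
tip [0.56   0.2379 0.1123] [[214.6901 236.7992]] [[259.3579 207.5977]]
hinge [0.6632 0.2332 0.15  ] [[215.1098 193.9799]] [[287.3251 185.0177]]
coltop [0.7007 0.1765 0.26  ] [[232.0427 171.4962]] [[308.8957 155.9107]]
b-- [0.4675 0.112  0.02  ] [[267.2279 274.7329]] [[261.2734 266.2613]]
b-+ [0.4743 0.2618 0.02  ] [[210.8242 271.2348]] [[233.6608 239.8412]]
b+- [0.7273 0.1002 0.02  ] [[273.7928 177.7385]] [[331.8136 231.2142]]
(208, 236, 10, 7) (np.float64(212.56521739130434), np.float64(238.95652173913044))
(252, 200, 9, 8) (np.float64(256.2340425531915), np.float64(203.63829787234042))
pocket 0.008 ((606.8231201171875, -247.94577026367188), (175.54420471191406, 87.89170837402344), 16.76120376586914)
pocket 0.046 ((603.422607421875, -242.93182373046875), (171.47113037109375, 85.85240173339844), 16.76120948791504)
(560, 840, 3)
```

View pics/chk.png

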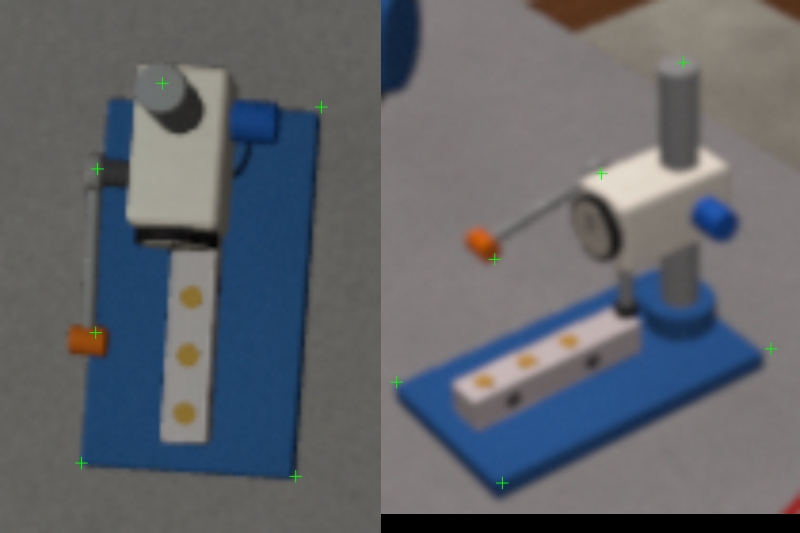

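The tip sits at about (554,241,126) mm, 112 mm from the pivot, so the lever starts slightly above 0. The base and bar fit the overlay. Now moving above the tip.

{"fn": "apply_moves", "kwargs": {"gripper": 0.25, "newtons": 25, "steps": [{"delta_pos": [14,-17,0],"dr": [0,0,1.5]},{"delta_pos": [28,-35,0],"dr": [0,0,2.3]},{"delta_pos": [28,-35,0],"dr": [0,0,2.3]},{"delta_pos": [28,-35,0],"dr": [0,0,2.3]},{"delta_pos": [28,-35,0],"dr": [0,0,2.3]},{"delta_pos": [28,-35,-5],"dr": [0,0,2.3]},{"delta_pos": [28,-35,-5],"dr": [0,0,2.3]},{"delta_pos": [28,-35,-5],"dr": [0,0,2.3]},{"delta_pos": [28,-35,-8],"dr": [0,0,2.3]},{"delta_pos": [28,-35,-8],"dr": [0,0,2.3]}]}}

```text
time_s: 1.13
eef_pos: [0.5283, 0.2765, 0.2028]
tcp_rot: [[-0.998, 0.056, 0.001], [0.056, 0.998, 0.0], [-0.001, 0.0, -1.0]]
contact_force: [0.8, 0.8, 0.1]
gripper_width: 0.628
grasp_force: 0.0
```

{"fn": "apply_moves", "kwargs": {"steps": [{"delta_pos": [8.5,-13,0],"dr": [0,0,0.6]},{"delta_pos": [0,0,0],"dr": [0,0,0]},{"delta_pos": [0,0,0],"dr": [0,0,0]}]}}

```text
time_s: 1.38
eef_pos: [0.5361, 0.2644, 0.2026]
tcp_rot: [[-0.999, 0.05, -0.0], [0.05, 0.999, -0.0], [0.0, -0.0, -1.0]]
contact_force: [-0.5, 0.2, 0.3]
gripper_width: 0.623
grasp_force: 0.0
```

{"fn": "apply_moves", "kwargs": {"steps": [{"delta_pos": [9,-12,-5],"dr": [0,0,0]},{"delta_pos": [9.4,-11.4,-5],"dr": [0,0,0]},{"delta_pos": [0,0,-15],"dr": [0,0,0]},{"delta_pos": [0,0,-15],"dr": [0,0,0]},{"delta_pos": [0,0,-15],"dr": [0,0,0]},{"delta_pos": [0,0,-15],"dr": [0,0,0]},{"delta_pos": [0,0,-12],"dr": [0,0,0]},{"delta_pos": [0,0,-10],"dr": [0,0,0]},{"delta_pos": [0,0,-4],"dr": [0,0,0]},{"delta_pos": [0,0,0],"dr": [0,0,0]}]}}

```text
time_s: 2.22
eef_pos: [0.5537, 0.2418, 0.1059]
tcp_rot: [[-0.999, 0.048, -0.001], [0.048, 0.999, -0.001], [0.001, -0.001, -1.0]]
contact_force: [-1.2, 0.5, 0.5]
gripper_width: 0.623
grasp_force: 0.0
```

Run:
```python
from h import *
T=arm.get_image("top");S=arm.get_image("side")
f=lambda d,b,k:cv2.resize(d["image"][b[1]:b[3],b[0]:b[2]],None,fx=k,fy=k)
cv2.imwrite("pics/g1.png",np.hstack([f(T,(185,160,285,260),4),f(S,(230,140,330,240),4)])[:,:,::-1])
```

```text
(no output)
```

View pics/g1.png

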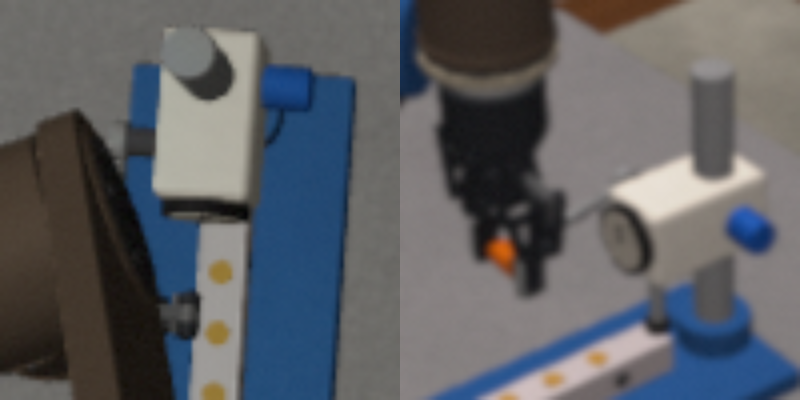

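The side view shows the orange tip at crop (500,252), between the two fingers. Closing on it.

{"fn": "apply_moves", "kwargs": {"gripper": -1, "newtons": 30, "steps": [{"delta_pos": [0,0,0],"dr": [0,0,0]},{"delta_pos": [0,0,0],"dr": [0,0,0]},{"delta_pos": [0,0,0],"dr": [0,0,0]},{"delta_pos": [0,0,0],"dr": [0,0,0]},{"delta_pos": [0,0,0],"dr": [0,0,0]},{"delta_pos": [0,0,0],"dr": [0,0,0]}]}}

```text
time_s: 2.82
eef_pos: [0.5544, 0.2399, 0.1072]
tcp_rot: [[-0.999, 0.047, 0.0], [0.047, 0.999, -0.002], [-0.0, -0.002, -1.0]]
contact_force: [2.0, -19.0, 1.2]
gripper_width: 0.279
grasp_force: 35.0
```

{"fn": "apply_moves", "kwargs": {"steps": [{"delta_pos": [0,-2.5,0],"dr": [0,0,0]},{"delta_pos": [-1.7,0,10.8],"dr": [0,0,0]},{"delta_pos": [-0.7,0,11],"dr": [0,0,0]},{"delta_pos": [0.4,0,11],"dr": [0,0,0]},{"delta_pos": [1.6,0,10.9],"dr": [0,0,0]},{"delta_pos": [0,0,0],"dr": [0,0,0]}]}}

```text
time_s: 3.32
eef_pos: [0.554, 0.2394, 0.1529]
tcp_rot: [[-0.999, 0.048, 0.001], [0.048, 0.999, 0.0], [-0.001, 0.0, -1.0]]
contact_force: [-1.5, -1.6, 0.4]
gripper_width: 0.272
grasp_force: 34.1
```

{"fn": "apply_moves", "kwargs": {"steps": [{"delta_pos": [2.6,-0.1,10.7],"dr": [0,0,0]},{"delta_pos": [3.7,-0.2,10.3],"dr": [0,0,0]},{"delta_pos": [4.6,-0.2,10],"dr": [0,0,0]},{"delta_pos": [5.7,-0.3,9.4],"dr": [0,0,0]},{"delta_pos": [6.5,-0.3,8.8],"dr": [0,0,0]},{"delta_pos": [0,0,0],"dr": [0,0,0]}]}}

```text
time_s: 3.82
eef_pos: [0.5785, 0.2383, 0.202]
tcp_rot: [[-0.999, 0.048, 0.002], [0.048, 0.999, 0.0], [-0.002, 0.001, -1.0]]
contact_force: [-5.8, -1.6, 5.2]
gripper_width: 0.275
grasp_force: 33.0
```

{"fn": "apply_moves", "kwargs": {"steps": [{"delta_pos": [7.5,-0.4,8.1],"dr": [0,0,0]},{"delta_pos": [8.2,-0.4,7.4],"dr": [0,0,0]},{"delta_pos": [8.8,-0.4,6.5],"dr": [0,0,0]},{"delta_pos": [9.6,-0.5,5.5],"dr": [0,0,0]},{"delta_pos": [0,0,0],"dr": [0,0,0]}]}}

```text
time_s: 4.23
eef_pos: [0.6128, 0.2365, 0.2285]
tcp_rot: [[-0.999, 0.048, 0.002], [0.048, 0.999, 0.0], [-0.002, 0.001, -1.0]]
contact_force: [-5.3, -0.3, 8.1]
gripper_width: 0.276
grasp_force: 32.1
```

{"fn": "apply_moves", "kwargs": {"steps": [{"delta_pos": [9,-0.5,5.5],"dr": [0,0,0]},{"delta_pos": [9.5,-0.5,4.2],"dr": [0,0,0]},{"delta_pos": [6.5,-0.3,2],"dr": [0,0,0]},{"delta_pos": [0,0,0],"dr": [0,0,0]}]}}

```text
time_s: 4.57
eef_pos: [0.6368, 0.2353, 0.2388]
tcp_rot: [[-0.999, 0.048, 0.001], [0.048, 0.999, 0.0], [-0.001, 0.0, -1.0]]
contact_force: [-1.4, 1.4, -1.7]
gripper_width: 0.272
grasp_force: 30.8
```

{"fn": "apply_moves", "kwargs": {"steps": [{"delta_pos": [3,-0.1,0.5],"dr": [0,0,0]},{"delta_pos": [3,-0.1,0.3],"dr": [0,0,0]},{"delta_pos": [0,0,0],"dr": [0,0,0]}]}}

```text
time_s: 4.82
eef_pos: [0.6421, 0.2351, 0.2399]
tcp_rot: [[-0.999, 0.048, 0.0], [0.048, 0.999, 0.0], [-0.0, 0.0, -1.0]]
contact_force: [-1.2, 2.2, 0.5]
gripper_width: 0.273
grasp_force: 30.9
```

{"fn": "apply_moves", "kwargs": {"steps": [{"delta_pos": [3,-0.1,0],"dr": [0,0,0]},{"delta_pos": [3,-0.1,0],"dr": [0,0,0]},{"delta_pos": [0,0,0],"dr": [0,0,0]}]}}

```text
time_s: 5.07
eef_pos: [0.6445, 0.235, 0.2396]
tcp_rot: [[-0.999, 0.048, -0.007], [0.048, 0.999, -0.001], [0.007, -0.001, -1.0]]
contact_force: [-25.6, 1.8, 13.3]
gripper_width: 0.272
grasp_force: 31.3
```

{"fn": "apply_moves", "kwargs": {"gripper": 0.1, "steps": [{"delta_pos": [-2,0,0],"dr": [0,0,0]},{"delta_pos": [0,0,0],"dr": [0,0,0]},{"delta_pos": [0,0,0],"dr": [0,0,0]},{"delta_pos": [0,0,0],"dr": [0,0,0]}]}}

```text
time_s: 5.4
eef_pos: [0.6464, 0.2348, 0.2399]
tcp_rot: [[-0.999, 0.048, 0.001], [0.048, 0.999, 0.0], [-0.001, 0.0, -1.0]]
contact_force: [0.8, -0.2, -0.2]
gripper_width: 0.545
grasp_force: 0.0
```

{"fn": "apply_moves", "kwargs": {"steps": [{"delta_pos": [0,0,10],"dr": [0,0,0]},{"delta_pos": [0,0,15],"dr": [0,0,0]},{"delta_pos": [0,0,15],"dr": [0,0,0]},{"delta_pos": [-5,0,15],"dr": [0,0,0]},{"delta_pos": [-20,0,0],"dr": [0,0,0]},{"delta_pos": [-25,-5,0],"dr": [0,0,0]},{"delta_pos": [-25,-15,0],"dr": [0,0,0]},{"delta_pos": [-25,-20,0],"dr": [0,0,0]},{"delta_pos": [0,-8,-10],"dr": [0,0,0]},{"delta_pos": [0,0,-20],"dr": [0,0,0]}]}}

```text
time_s: 6.23
eef_pos: [0.5461, 0.1858, 0.2678]
tcp_rot: [[-0.999, 0.048, 0.005], [0.048, 0.999, 0.001], [-0.005, 0.001, -1.0]]
contact_force: [1.0, 0.7, 0.8]
gripper_width: 0.553
grasp_force: 0.0
```

Run:
```python
from h import *
T=arm.get_image("top");S=arm.get_image("side")
f=lambda d,b,k:cv2.resize(d["image"][b[1]:b[3],b[0]:b[2]],None,fx=k,fy=k)
print(arm.observe()["eef_pos"])
b=mask(S,(0,130,50),(22,255,255),(265,110,330,190));print(cen(b),cv2.boundingRect(b))
cv2.imwrite("pics/g2.png",np.hstack([f(T,(185,160,285,280),4),f(S,(230,130,330,250),4)])[:,:,::-1])
```

```text
[0.54464321 0.18617051 0.26356813]
(np.float64(300.41707717569784), np.float64(135.69458128078819)) (272, 122, 58, 39)
```

View pics/g2.png

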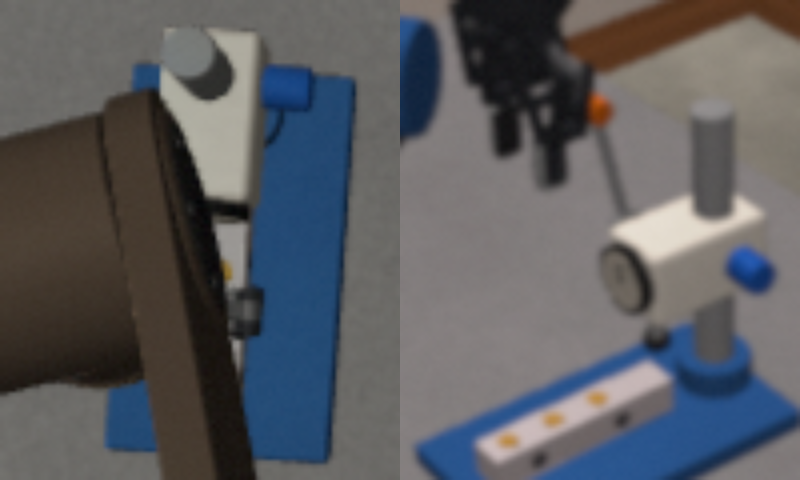

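The lever is nearly upright with its tip at crop (600,108), and the foot is raised well clear of the bar. Now descending onto the bar 30 mm on the near side of its centre.

{"fn": "apply_moves", "kwargs": {"gripper": 0.3, "steps": [{"delta_pos": [-3.5,0,-20],"dr": [0,0,0.5]},{"delta_pos": [0,0,-25],"dr": [0,0,0]},{"delta_pos": [0,0,-25],"dr": [0,0,0]},{"delta_pos": [0,0,-25],"dr": [0,0,0]},{"delta_pos": [0,0,-25],"dr": [0,0,0]},{"delta_pos": [0,0,-25],"dr": [0,0,0]},{"delta_pos": [0,0,-20],"dr": [0,0,0]},{"delta_pos": [0,0,-15],"dr": [0,0,0]},{"delta_pos": [0,0,0],"dr": [0,0,0]},{"delta_pos": [0,0,0],"dr": [0,0,0]}]}}

```text
time_s: 7.17
eef_pos: [0.5427, 0.1871, 0.0849]
tcp_rot: [[-0.999, 0.039, -0.001], [0.039, 0.999, -0.0], [0.001, -0.0, -1.0]]
contact_force: [0.5, 0.6, 0.0]
gripper_width: 0.649
grasp_force: 0.0
```

{"fn": "apply_moves", "kwargs": {"steps": [{"delta_pos": [-1.5,-1,-15],"dr": [0,0,0]},{"delta_pos": [0,0,-15],"dr": [0,0,0]},{"delta_pos": [0,0,-12],"dr": [0,0,0]},{"delta_pos": [0,0,-10],"dr": [0,0,0]},{"delta_pos": [0,0,-6],"dr": [0,0,0]},{"delta_pos": [0,0,-1],"dr": [0,0,0]},{"delta_pos": [0,0,0],"dr": [0,0,0]}]}}

```text
time_s: 7.75
eef_pos: [0.541, 0.1859, 0.0257]
tcp_rot: [[-0.999, 0.039, -0.0], [0.039, 0.999, -0.0], [0.0, -0.0, -1.0]]
contact_force: [0.0, 0.3, 0.3]
gripper_width: 0.65
grasp_force: 0.0
```

{"fn": "apply_moves", "kwargs": {"gripper": -1, "newtons": 60, "steps": [{"delta_pos": [0,0,0],"dr": [0,0,0]},{"delta_pos": [0,0,0],"dr": [0,0,0]},{"delta_pos": [0,0,0],"dr": [0,0,0]},{"delta_pos": [0,0,0],"dr": [0,0,0]},{"delta_pos": [0,0,0],"dr": [0,0,0]}]}}

```text
time_s: 8.17
eef_pos: [0.5413, 0.186, 0.0265]
tcp_rot: [[-0.999, 0.039, 0.001], [0.039, 0.999, 0.0], [-0.001, 0.0, -1.0]]
contact_force: [-1.9, -0.7, 4.8]
gripper_width: 0.365
grasp_force: 60.4
```

{"fn": "apply_moves", "kwargs": {"steps": [{"delta_pos": [0,0,4],"dr": [0,0,0]},{"delta_pos": [0,0,5],"dr": [0,0,0]},{"delta_pos": [-5,0,0],"dr": [0,0,0]},{"delta_pos": [-12,0.5,0],"dr": [0,0,0]},{"delta_pos": [-15,0.7,0],"dr": [0,0,0]},{"delta_pos": [-15,0.7,0],"dr": [0,0,0]},{"delta_pos": [-15,0.7,0],"dr": [0,0,0]},{"delta_pos": [-8,0,0],"dr": [0,0,0]},{"delta_pos": [0,0,0],"dr": [0,0,0]}]}}

```text
time_s: 8.92
eef_pos: [0.4688, 0.1883, 0.0347]
tcp_rot: [[-0.999, 0.039, -0.002], [0.039, 0.999, -0.001], [0.002, -0.001, -1.0]]
contact_force: [0.2, -0.4, -3.6]
gripper_width: 0.365
grasp_force: 59.8
```

{"fn": "apply_moves", "kwargs": {"steps": [{"delta_pos": [0,0,10],"dr": [0,0,0]},{"delta_pos": [0,0,20],"dr": [0,0,0]},{"delta_pos": [0,0,25],"dr": [0,0,0]},{"delta_pos": [0,0,25],"dr": [0,0,0]},{"delta_pos": [0,-10,20],"dr": [0,0,1]},{"delta_pos": [3,-25,10],"dr": [0,0,2]},{"delta_pos": [5,-30,0],"dr": [0,0,2]},{"delta_pos": [5,-30,0],"dr": [0,0,2]},{"delta_pos": [5,-30,0],"dr": [0,0,2]},{"delta_pos": [5,-30,0],"dr": [0,0,2]}]}}

```text
time_s: 9.75
eef_pos: [0.4952, 0.0318, 0.1459]
tcp_rot: [[-0.988, -0.154, 0.002], [-0.154, 0.988, -0.0], [-0.002, -0.0, -1.0]]
contact_force: [1.1, 0.6, -4.0]
gripper_width: 0.355
grasp_force: 60.2
```

{"fn": "apply_moves", "kwargs": {"steps": [{"delta_pos": [8,-30,0],"dr": [0,0,1]},{"delta_pos": [8,-30,0],"dr": [0,0,1]},{"delta_pos": [8,-30,0],"dr": [0,0,1]},{"delta_pos": [8,-30,0],"dr": [0,0,1]},{"delta_pos": [8,-30,0],"dr": [0,0,1]},{"delta_pos": [8,-30,0],"dr": [0,0,1]},{"delta_pos": [8,-30,0],"dr": [0,0,1]},{"delta_pos": [8,-30,0],"dr": [0,0,0]},{"delta_pos": [8,-20,0],"dr": [0,0,0]},{"delta_pos": [8,-10,0],"dr": [0,0,0]}]}}

```text
time_s: 10.58
eef_pos: [0.575, -0.2403, 0.1458]
tcp_rot: [[-0.963, -0.27, 0.002], [-0.27, 0.963, -0.001], [-0.001, -0.002, -1.0]]
contact_force: [-0.2, -0.3, -3.0]
gripper_width: 0.361
grasp_force: 60.3
```

{"fn": "apply_moves", "kwargs": {"steps": [{"delta_pos": [0,0,0],"dr": [0,0,0]},{"delta_pos": [0,0,0],"dr": [0,0,0]},{"delta_pos": [0,0,0],"dr": [0,0,0]}]}}

```text
time_s: 10.83
eef_pos: [0.5738, -0.2364, 0.1451]
tcp_rot: [[-0.962, -0.271, -0.0], [-0.271, 0.962, 0.0], [0.0, 0.0, -1.0]]
contact_force: [1.6, 0.6, -3.6]
gripper_width: 0.364
grasp_force: 60.3
```

{"fn": "apply_moves", "kwargs": {"steps": [{"delta_pos": [2,-8,-5],"dr": [0,0,0.5]},{"delta_pos": [2,-8,-15],"dr": [0,0,0.6]},{"delta_pos": [1.2,-7.6,-20],"dr": [0,0,0]},{"delta_pos": [0,0,-20],"dr": [0,0,0]},{"delta_pos": [0,0,-10],"dr": [0,0,0]},{"delta_pos": [0,0,0],"dr": [0,0,0]},{"delta_pos": [0,0,0],"dr": [0,0,0]}]}}

```text
time_s: 11.42
eef_pos: [0.5787, -0.2599, 0.074]
tcp_rot: [[-0.957, -0.29, -0.001], [-0.29, 0.957, 0.001], [0.001, 0.001, -1.0]]
contact_force: [0.2, -0.2, -2.7]
gripper_width: 0.36
grasp_force: 60.2
```

Run:
```python
from h import *
T=arm.get_image("top");S=arm.get_image("side")
f=lambda d,b,k:cv2.resize(d["image"][b[1]:b[3],b[0]:b[2]],None,fx=k,fy=k)
print(arm.observe()["eef_pos"])
cv2.imwrite("pics/g3.png",np.hstack([f(T,(325,170,455,290),3),f(S,(300,240,430,360),3)])[:,:,::-1])
```

```text
[ 0.57967564 -0.26027365  0.07543385]
```

View pics/g3.png

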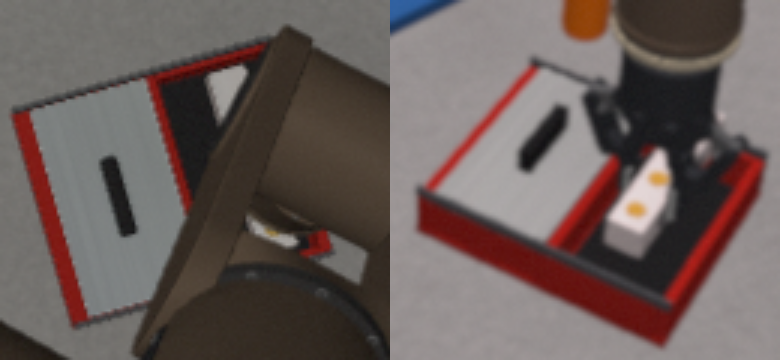

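Run:
```python
from h import *
T=arm.get_image("top")
np.set_printoptions(precision=4,suppress=True)
b=mask(T,(0,0,150),(179,50,255),(391,188,410,215)); c=big(b)[:,0];X=cast(T,c,.098)[:,:2]
a=np.deg2rad(16.85);ax=np.array([[np.cos(a),np.sin(a)],[-np.sin(a),np.cos(a)]]);P=np.array([.6080,-.2515])
q=(X-P)@ax.T;print("bar in pocket frame",q.min(0),q.max(0))
print(np.sort(q[:,0])[-8:])
```

```text
bar in pocket frame [ 0.0423 -0.0136] [0.0778 0.0155]
[0.0757 0.076  0.0764 0.0764 0.0767 0.0771 0.0774 0.0778]
```

The side view shows the bar held level above the open pocket. Measured in the pocket frame, its far end is at +78 mm (80 is ideal) and it is centred in y, so I'm lowering it.

{"fn": "apply_moves", "kwargs": {"steps": [{"delta_pos": [0,0,-8],"dr": [0,0,0]},{"delta_pos": [0,0,-12],"dr": [0,0,0]},{"delta_pos": [0,0,-12],"dr": [0,0,0]},{"delta_pos": [0,0,-10],"dr": [0,0,0]},{"delta_pos": [0,0,-8],"dr": [0,0,0]},{"delta_pos": [0,0,-5],"dr": [0,0,0]},{"delta_pos": [0,0,0],"dr": [0,0,0]},{"delta_pos": [0,0,0],"dr": [0,0,0]}]}}

```text
time_s: 12.23
eef_pos: [0.5789, -0.2601, 0.0193]
tcp_rot: [[-0.957, -0.29, -0.001], [-0.29, 0.957, 0.0], [0.0, 0.0, -1.0]]
contact_force: [-0.2, -0.5, -3.4]
gripper_width: 0.361
grasp_force: 60.4
```

{"fn": "apply_moves", "kwargs": {"steps": [{"delta_pos": [0,0,-2],"dr": [0,0,0]},{"delta_pos": [0,0,-1.5],"dr": [0,0,0]},{"delta_pos": [0,0,0],"dr": [0,0,0]}]}}

```text
time_s: 12.48
eef_pos: [0.5792, -0.2602, 0.0163]
tcp_rot: [[-0.957, -0.29, 0.0], [-0.29, 0.957, -0.0], [-0.0, -0.0, -1.0]]
contact_force: [0.6, -0.6, -4.2]
gripper_width: 0.363
grasp_force: 60.4
```

{"fn": "apply_moves", "kwargs": {"steps": [{"delta_pos": [0,0,-1],"dr": [0,0,0]},{"delta_pos": [0,0,-0.8],"dr": [0,0,0]},{"delta_pos": [0,0,0],"dr": [0,0,0]}]}}

```text
time_s: 12.73
eef_pos: [0.5792, -0.2602, 0.0146]
tcp_rot: [[-0.957, -0.29, 0.0], [-0.29, 0.957, -0.0], [-0.0, -0.0, -1.0]]
contact_force: [-0.4, -0.0, -2.7]
gripper_width: 0.365
grasp_force: 60.7
```

{"fn": "apply_moves", "kwargs": {"steps": [{"delta_pos": [0,0,-0.7],"dr": [0,0,0]},{"delta_pos": [0,0,0],"dr": [0,0,0]}]}}

```text
time_s: 12.9
eef_pos: [0.5793, -0.2602, 0.0145]
tcp_rot: [[-0.957, -0.29, 0.0], [-0.29, 0.957, -0.0], [-0.0, -0.0, -1.0]]
contact_force: [-3.8, 1.3, 10.4]
gripper_width: 0.362
grasp_force: 62.0
```

Contact with the floor. Releasing with a limited opening and rising.

{"fn": "apply_moves", "kwargs": {"gripper": 0.13, "steps": [{"delta_pos": [0,0,0],"dr": [0,0,0]},{"delta_pos": [0,0,0],"dr": [0,0,0]},{"delta_pos": [0,0,0],"dr": [0,0,0]},{"delta_pos": [0,0,0],"dr": [0,0,0]}]}}

```text
time_s: 13.23
eef_pos: [0.5792, -0.2602, 0.0137]
tcp_rot: [[-0.957, -0.29, 0.0], [-0.29, 0.957, -0.0], [-0.0, -0.0, -1.0]]
contact_force: [-0.6, -0.9, -0.5]
gripper_width: 0.562
grasp_force: 0.0
```

{"fn": "apply_moves", "kwargs": {"steps": [{"delta_pos": [0,0,8],"dr": [0,0,0]},{"delta_pos": [0,0,15],"dr": [0,0,0]},{"delta_pos": [0,0,20],"dr": [0,0,0]},{"delta_pos": [0,0,25],"dr": [0,0,0]},{"delta_pos": [0,0,25],"dr": [0,0,0]},{"delta_pos": [0,10,10],"dr": [0,0,0]},{"delta_pos": [0,30,0],"dr": [0,0,0]},{"delta_pos": [-1,35,0],"dr": [0,0,0]},{"delta_pos": [-3,35,0],"dr": [0,0,0]},{"delta_pos": [0,10,0],"dr": [0,0,0]}]}}

```text
time_s: 14.07
eef_pos: [0.5737, -0.1358, 0.1167]
tcp_rot: [[-0.957, -0.291, -0.002], [-0.291, 0.957, 0.001], [0.001, 0.002, -1.0]]
contact_force: [-0.2, 0.4, -0.3]
gripper_width: 0.563
grasp_force: 0.0
```

{"fn": "apply_moves", "kwargs": {"steps": [{"delta_pos": [0,0,0],"dr": [0,0,0]},{"delta_pos": [0,0,0],"dr": [0,0,0]}]}}

```text
time_s: 14.23
eef_pos: [0.5753, -0.1396, 0.1169]
tcp_rot: [[-0.957, -0.292, 0.0], [-0.292, 0.957, -0.0], [-0.0, -0.0, -1.0]]
contact_force: [0.2, -0.0, -0.2]
gripper_width: 0.568
grasp_force: 0.0
```

Run:
```python
from h import *
T=arm.get_image("top");S=arm.get_image("side")
f=lambda d,b,k:cv2.resize(d["image"][b[1]:b[3],b[0]:b[2]],None,fx=k,fy=k)
print(arm.observe()["eef_pos"])
cv2.imwrite("pics/g4.png",np.hstack([f(T,(325,170,455,290),3),f(S,(300,240,430,360),3)])[:,:,::-1])
```

```text
[ 0.57537985 -0.14095176  0.11673834]
```

View pics/g4.png

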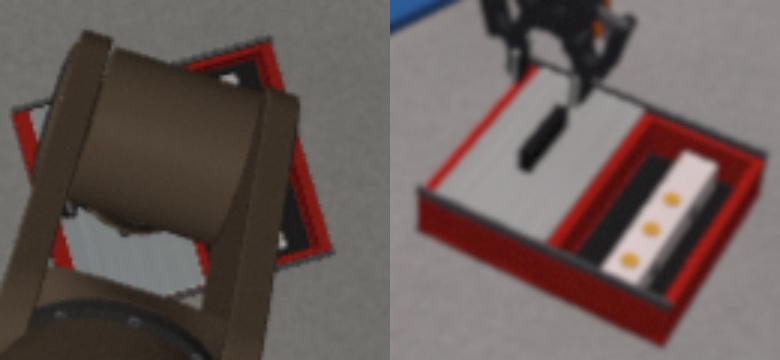

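The bar lies flat in the pocket with the brass plugs up (crop (651,229)). The gripper is over the rib, so I'm descending.

{"fn": "apply_moves", "kwargs": {"steps": [{"delta_pos": [-1.4,1,-15],"dr": [0,0,0]},{"delta_pos": [0,0,-15],"dr": [0,0,0]},{"delta_pos": [0,0,-12],"dr": [0,0,0]},{"delta_pos": [0,0,-10],"dr": [0,0,0]},{"delta_pos": [0,0,-5],"dr": [0,0,0]},{"delta_pos": [0,0,0],"dr": [0,0,0]},{"delta_pos": [0,0,0],"dr": [0,0,0]}]}}

```text
time_s: 14.92
eef_pos: [0.5737, -0.1394, 0.0596]
tcp_rot: [[-0.957, -0.29, -0.0], [-0.29, 0.957, 0.0], [0.0, 0.0, -1.0]]
contact_force: [-0.4, 0.5, 0.6]
gripper_width: 0.566
grasp_force: 0.0
```

{"fn": "apply_moves", "kwargs": {"gripper": -1, "newtons": 30, "steps": [{"delta_pos": [0,0,0],"dr": [0,0,0]},{"delta_pos": [0,0,0],"dr": [0,0,0]},{"delta_pos": [0,0,0],"dr": [0,0,0]},{"delta_pos": [0,0,0],"dr": [0,0,0]},{"delta_pos": [0,0,0],"dr": [0,0,0]},{"delta_pos": [0,0,0],"dr": [0,0,0]}]}}

```text
time_s: 15.42
eef_pos: [0.5741, -0.1392, 0.0604]
tcp_rot: [[-0.957, -0.29, 0.001], [-0.29, 0.957, -0.0], [-0.001, -0.001, -1.0]]
contact_force: [-1.5, 0.6, 6.6]
gripper_width: 0.155
grasp_force: 33.5
```

{"fn": "apply_moves", "kwargs": {"steps": [{"delta_pos": [1.5,-4.8,0],"dr": [0,0,0]},{"delta_pos": [3.5,-11.5,0],"dr": [0,0,0]},{"delta_pos": [3.5,-11.5,0],"dr": [0,0,0]},{"delta_pos": [3.5,-11.5,0],"dr": [0,0,0]},{"delta_pos": [3.5,-11.5,0],"dr": [0,0,0]},{"delta_pos": [3.5,-11.5,0],"dr": [0,0,0]},{"delta_pos": [3.5,-11.5,0],"dr": [0,0,0]},{"delta_pos": [3.5,-11.5,0],"dr": [0,0,0]},{"delta_pos": [3.5,-11.5,0],"dr": [0,0,0]},{"delta_pos": [0,0,0],"dr": [0,0,0]}]}}

```text
time_s: 16.25
eef_pos: [0.6041, -0.2379, 0.0604]
tcp_rot: [[-0.957, -0.289, 0.002], [-0.289, 0.957, -0.001], [-0.001, -0.001, -1.0]]
contact_force: [-1.7, -2.6, 10.1]
gripper_width: 0.155
grasp_force: 34.0
```

{"fn": "apply_moves", "kwargs": {"steps": [{"delta_pos": [1.5,-4.8,0],"dr": [0,0,0]},{"delta_pos": [1.5,-4.8,0],"dr": [0,0,0]},{"delta_pos": [0,0,0],"dr": [0,0,0]}]}}

```text
time_s: 16.5
eef_pos: [0.6065, -0.2459, 0.0604]
tcp_rot: [[-0.957, -0.29, 0.001], [-0.29, 0.957, -0.0], [-0.001, -0.001, -1.0]]
contact_force: [-1.9, -1.6, 8.5]
gripper_width: 0.151
grasp_force: 33.7
```

{"fn": "apply_moves", "kwargs": {"steps": [{"delta_pos": [0.9,-2.9,0],"dr": [0,0,0]},{"delta_pos": [0.9,-2.9,0],"dr": [0,0,0]},{"delta_pos": [0.6,-1.9,0],"dr": [0,0,0]},{"delta_pos": [0,0,0],"dr": [0,0,0]}]}}

```text
time_s: 16.83
eef_pos: [0.6065, -0.2467, 0.0602]
tcp_rot: [[-0.957, -0.289, -0.005], [-0.289, 0.957, 0.008], [0.003, 0.009, -1.0]]
contact_force: [-6.7, 49.8, 30.4]
gripper_width: 0.155
grasp_force: 36.9
```

{"fn": "apply_moves", "kwargs": {"steps": [{"delta_pos": [-1.6,5.5,0],"dr": [0,0,0]},{"delta_pos": [0,0,0],"dr": [0,0,0]}]}}

```text
time_s: 17.0
eef_pos: [0.6065, -0.2459, 0.0604]
tcp_rot: [[-0.957, -0.291, -0.001], [-0.291, 0.957, 0.001], [0.0, 0.001, -1.0]]
contact_force: [-4.0, 0.2, 7.2]
gripper_width: 0.153
grasp_force: 33.8
```

{"fn": "apply_moves", "kwargs": {"gripper": 0.1, "steps": [{"delta_pos": [0,0,0],"dr": [0,0,0]},{"delta_pos": [0,0,0],"dr": [0,0,0]},{"delta_pos": [0,0,0],"dr": [0,0,0]},{"delta_pos": [0,0,0],"dr": [0,0,0]}]}}

```text
time_s: 17.33
eef_pos: [0.607, -0.2477, 0.0596]
tcp_rot: [[-0.957, -0.29, 0.0], [-0.29, 0.957, 0.0], [-0.0, 0.0, -1.0]]
contact_force: [0.1, -0.2, 1.2]
gripper_width: 0.546
grasp_force: 0.0
```

{"fn": "apply_moves", "kwargs": {"steps": [{"delta_pos": [0,0,10],"dr": [0,0,0]},{"delta_pos": [0,0,25],"dr": [0,0,0]},{"delta_pos": [0,0,30],"dr": [0,0,0]},{"delta_pos": [0,0,30],"dr": [0,0,0]},{"delta_pos": [-15,-30,20],"dr": [0,0,0]},{"delta_pos": [-15,-35,10],"dr": [0,0,0]},{"delta_pos": [-15,-35,0],"dr": [0,0,0]},{"delta_pos": [-15,-35,0],"dr": [0,0,0]},{"delta_pos": [-15,-35,0],"dr": [0,0,0]},{"delta_pos": [-15,-35,0],"dr": [0,0,0]}]}}

```text
time_s: 18.17
eef_pos: [0.5161, -0.4544, 0.1857]
tcp_rot: [[-0.957, -0.29, 0.001], [-0.29, 0.957, -0.001], [-0.0, -0.001, -1.0]]
contact_force: [1.0, 0.0, 0.5]
gripper_width: 0.547
grasp_force: 0.0
```

Run:
```python
from h import *
np.set_printoptions(precision=4,suppress=True)
T=arm.get_image("top");S=arm.get_image("side")
print(arm.observe()["eef_pos"])
cv2.imwrite("pics/top5.png",T["image"][:,:,::-1])
f=lambda d,b,k:cv2.resize(d["image"][b[1]:b[3],b[0]:b[2]],None,fx=k,fy=k)
cv2.imwrite("pics/g5.png",np.hstack([f(T,(195,150,455,290),1.5),f(S,(230,140,490,360),1.5)[:210]])[:,:,::-1]) if 0 else None
a=f(T,(200,150,450,290),3);b=f(S,(240,140,440,360),1);h=a.shape[0];b=cv2.resize(b,(int(200*h/220)//1,h))
w=np.hstack([a,b]);w=cv2.resize(w,(800,int(h*800/w.shape[1])));cv2.imwrite("pics/g5.png",w[:,:,::-1])
```

```text
[ 0.5145 -0.4579  0.1855]
```

View pics/g5.png

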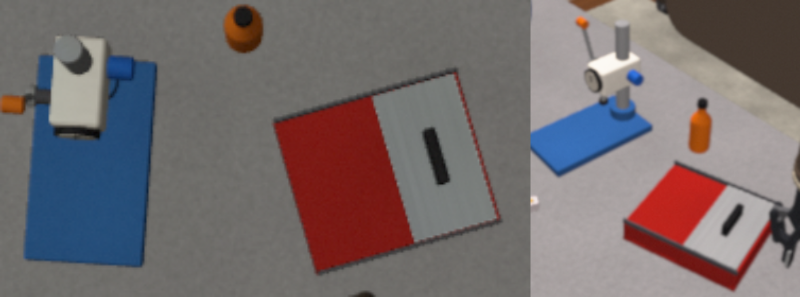

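The cover is over the pocket, with only a thin red rim left at its far side, and the lever is up. I'm checking both numerically: the cover should sit at about −113..−7 mm in case y, with the red deck out to +118.

Run:
```python
from h import *
np.set_printoptions(precision=4,suppress=True)
T=arm.get_image("top");S=arm.get_image("side")
a=np.deg2rad(16.85);ax=np.array([[np.cos(a),np.sin(a)],[-np.sin(a),np.cos(a)]])
red=mask(T,(0,120,50),(8,255,255),(320,170,450,290));cov=mask(T,(0,0,120),(179,60,255),(368,180,436,268))
for n,m,z in(("red",red,.046),("cover",cov,.052)):
    r=cv2.minAreaRect((cast(T,big(m)[:,0],z)[:,:2]*1000).astype(np.float32));print(n,r)
    y,x=np.nonzero(m);q=cast(T,np.c_[x,y],z)[:,:2]@ax.T;s=abs(q[:,0]-np.median(q[:,0]))<.06;print(np.percentile(q[s,1],[0,.5,99.5,100]),q[s,1].max()-q[s,1].min())
rt=mask(T,(3,130,60),(22,255,255),(195,185,220,210));rs=mask(S,(0,130,50),(22,255,255),(265,140,300,170))
x,e=tri((T,S),(cen(rt),cen(rs)));print("tip",x,e,cen(rt),cen(rs))
```

```text
red ((572.526123046875, -135.36090087890625), (192.50103759765625, 125.47364807128906), 16.829559326171875)
[-0.4683 -0.4674 -0.2334 -0.2328] 0.23557200563605762
cover ((606.3324584960938, -245.37522888183594), (186.89479064941406, 105.07118225097656), 16.841224670410156)
[-0.4631 -0.4627 -0.3587 -0.3581] 0.1050720079163251
tip [0.6367 0.2265 0.2921] [0.] (np.float64(205.51111111111112), np.float64(198.65555555555557)) (np.float64(281.3053892215569), np.float64(146.34730538922156))
```

The cover is shut: its edge is 5.2 mm from the case's outer side and its centre is at −60 mm. The side mask for the tip picked up the wood skirting, so I'm redoing that with a tight box.

Run:
```python
from h import *
T=arm.get_image("top");S=arm.get_image("side")
rt=mask(T,(3,150,100),(22,255,255),(195,185,220,210));rs=mask(S,(3,190,110),(22,255,255),(270,150,288,164))
x,e=tri((T,S),(cen(rt),cen(rs)));print(x,cen(rs),cv2.boundingRect(rs))
print("angle",np.arctan2(x[2]-.15,.663-x[0]), "lookup 1.35:",proj(S,[.639,.2365,.257]),proj(T,[.639,.2365,.257]),cen(rt))
```

```text
[0.63698154 0.23717294 0.2557107 ] (np.float64(277.8709677419355), np.float64(156.38709677419354)) (275, 154, 7, 6)
angle 1.3294643133133275 lookup 1.35: [[278.72484787 155.84038576]] [[205.26150708 198.04355946]] (np.float64(205.175), np.float64(198.825))
```

```bash
python3 -c "
from workcell import arm
print(arm.finish_job())"
```

```text
the job is handed in; nothing more can be done
None
```

I swung the lever fully up, then laid the bar flat in the pocket with its brass plugs up, slid the cover fully shut and handed the job in at about 18 s; I didn't touch the tape roll, oil bottle or screwdriver.

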